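# Fit the earthing band on the panel's barbed stub

### The job

Pick up the standing steel worm-drive earthing band, slide it over the barbed brass stub that points at the robot above the black panel, right up to the stub's collar without ramming it. Then turn its brass thumb key clockwise until the band is snug on the stub (the key gets clearly stiffer), without forcing it further, and leave it there, disturbing nothing else.

Things in the scene. Friction and masses are not known exactly. Their poses are not given: they have to be found in the camera images.
- stub_home (a point): Centre of the front face of the collar (45 mm dia, 10 mm thick) on the level, fixed brass stub; on the stub's axis, 90 mm above the bench. x runs along the stub from its tip to the riser pipe, z up; the stub points to -x, towards the robot. The riser (29 mm dia, axis at x = +50 mm, top at 107 mm) stands on the low black panel (x = +20 to +170 mm, 220 mm wide, top 44 mm above the bench).
- clamp_ring (a point): Centre of the eye of the loose steel band (about 0.25 kg), standing on the bench on its foot with the eye's axis level. x is that axis; fitted, it points as the stub's x; z up. Band 20 mm wide (x -10 to +10), top 24 mm above this point. Home: +x face at the collar, this point at x = -10 mm from stub_home; let go, it sinks about 3.5 mm and hangs on the neck.
- clamp_housing (a point): Centre of the band's screw housing, a steel block 30 mm (along x) x 16 x 26 mm tall at the band's -y side (38 mm in -y and 8 mm up from clamp_ring), same axes. Grip the band here from above, across its 30 mm length along x, the key standing between the fingers. The screw's tilted drum (35 mm dia) turns below the housing: keep the fingertips above the housing's underside.
- key_grip (a point): Middle of the blade of the brass thumb key on the housing, on its vertical screw axis: blade 22 mm wide (its x), 8 mm thick (its y), 25 mm tall, 4 mm of stem below, 29.5 mm above clamp_housing. Clockwise from above tightens. Drag about 0.1 N m over an unknown slack of 1.2 to 2.9 rad, then it bites and the torque climbs by 1.2 N m per rad. Snug: 0.2 to 0.4 N m.
- shoe: The small dark steel shoe (16 x 16 x 3 mm) in the bottom of the band that the screw lifts onto the stub; origin on its upper face. A thin spring tongue above it rubs on the barb. Not to be handled. Turning the screw also pushes the band towards the collar.
- collar: The brass collar on the stub; origin at the centre of its front face, as stub_home.
- stub: The fixed brass stub; origin and axes as stub_home. From the collar: a round neck 32 mm dia from x = 0 to -28 mm, then a barb that swells to 35 mm dia at x = -34 to -36 mm and tapers to 18 mm dia at its tip, x = -58 mm.
- clamp: The band; origin under the middle of its flat foot (26 x 40 mm), 33 mm below clamp_ring. The upper slanting flats of the eight-sided eye are 18.5 mm from its centre. Slide it on with the eye's centre level with the stub's axis, or up to 1 mm above. The push over the barb takes some 4 to 12 N; past it, on the neck, there is little drag up to the collar.
- stopwatch: Bystander: chrome stopwatch lying flat, 54 mm dia, 14 mm tall; origin under it.
- calorimeter: Bystander: copper cup, 70 mm dia, 85 mm tall; origin under it.
- bar_weight: Bystander: knurled brass weight standing, 29 mm dia, 65 mm tall; origin under it.
- crucible: Bystander: pale ceramic crucible, 48 mm dia, 35 mm tall; origin under it.
- spacer: Bystander: plain brass ring lying flat, 40 mm dia, 14 mm tall; origin under it.
- magnet: Bystander: grey bar 70 x 14 x 10 mm lying flat; origin under it.
- worm: The dark tilted drum of the screw, 35 mm dia, below the housing; turns with the key, whose blade sits on it through a stiff torsion spring (1.2 N m/rad); origin on the screw axis at the housing's top, x along the blade's x while no torque acts. More than 0.4 rad (23 degrees) of twist between blade and drum, at 0.48 N m, is forcing it. The screw holds where it is left.
Not all that is in view belongs to the job. Of the things like the clamp, leave any that is orange or purple; of the rest the smaller one is meant.

How it is judged:
By the outcome, as a careful person would: the job done as asked, in the order asked, and still so for the second after the job is handed in, with the robot touching nothing.
It also fails if it takes over 72 s, if anything falls off the work surface, if the arm or the gripper's body presses on something with over 40 N, if the wrist force passes 120 N, or if a joint passes its speed limit or range.

### The arm

A 6-joint arm with a two-finger parallel gripper is mounted at the origin on the work surface. World frame = base frame: x ahead of the robot, y to its left, z up, the work surface at z = 0. Lengths are in mm, angles in degrees, forces in N, time in s.
With the tool pointing down it reaches from about 350 to 850 mm from the base axis. Payload 8.1 kg.
Tool frame: the origin (TCP) lies at the very end of the fingers, on their centre line; the grasp point (between the pads) lies 19 mm behind it; z points along the fingers, y is the line along which they close (so a half turn about z gives the same grasp; the last joint's range is limited). The gripper opens to 85 mm and grips with 20 to 120 N. Pads are 22 mm wide; open, the fingers measure 114 mm over their backs; the gripper's body (76 mm by 85 mm) begins 54 mm behind the grasp point. The pads swing forward as they close: fully open they stand 13 mm farther back than shut.
Start: joints at [-68.148, 7.471, 85.268, -0, 87.261, -4.893], TCP at [270.038, -535.803, 199.392] pointing down, gripper open.
Joint ranges: [-169.43, 169.43], [-51.17, 129.36], [1.28, 143.12], [-76.62, 256.62], [0, 156.53], [-152.29, 152.29]. Speed limits (degrees/s): [136.94, 136.94, 159.86, 180, 180, 180].

### API

Orientations are given as [roll, pitch, yaw] about the fixed x, y, z axes, in that order (R = Rz(yaw) Ry(pitch) Rx(roll)).
In Python, from bench import sense, eyes, job, models gives the robot as it stands. The module is installed in compiled form; this text tells all that it offers.
- The arm moves only by the tool apply_moves, never from a script. Its argument "rows" is a list of rows, each a list of 6 numbers: the shift along the tool's x, y, z in mm, then the turn, a rotation vector about the tool's x, y, z in rad. In form: [[dx, dy, dz, rx, ry, rz], ...]. A call has exactly 5 rows; each row shifts and turns the commanded pose from where the row before left it, along the tool's axes as they then stand; what a row does not reach is not made up. A row lasts 1/8 s, in which the tool goes at most 62.5 mm and 10.7 degrees, less where a joint would pass 70% of its speed; a pose out of reach is approached as far as the arm can. A call is refused whole if a number of a shift passes 62.5 or a number of a turn 0.188, either way. A call with a gripper value outside its range is refused whole. "fingers" is the finger opening in mm, from 0 to 85.4, set as the call begins (left out, the last holds). The fingers move at their own pace and stop on an object; "grip_force" is the grip in N (left out, the last holds). Time passes only in rows, so rows that do not move let the fingers close, or fill a call up. It gives the time, the measured TCP pose, the force, the opening and the grip force at its end, in the units of the state.
- sense(): the state, without advancing time (a new reading comes with each control period).
- eyes.snapshot(name): name is "scene" or "top" or "wrist"; returns (picture, depth): 400x640x3 uint8, red, green, blue; 400x640 float32, mm along the optical axis (not along the pixel's ray), 0 where there is no reading.
- eyes.get_calibration(name): a dict with "intrinsics" (3x3 intrinsics, pixels), "R" (3x3) and "t" (3): a world point X has camera coordinates R X + t; the wrist camera has in their place "mount" (4x4, takes a point from camera to tool coordinates, whose origin is the TCP and whose axes are the flange's). Camera axes: x right, y down, z forward; pixel columns grow to the right and rows downward; lengths in mm; the calibration is good to about 2 mm. A picture is of the moment at which its call begins: read the wrist's pose just before it. get_calibration takes no time and is no camera call.
- job.hand_in(): hands the job in; it is judged then, once.
Trained networks look in the newest picture that a camera, given by its name, has taken for a name from the list of things; names that differ only in an ending like _2 or _b are one class to them, and where a whole thing is asked for, a point or a joint stands for the part that bears it (a point fixed in the world has none). Each returns a list of dicts, best first, with "confidence" (0 to 1); they miss things now and then, are a little off and sometimes report something else, mostly with a low value. They report only what shows in the picture. A call takes as long as a camera call. They do not tell look-alikes from the thing itself.
- models.boxes_of(name, camera): "xyz" ([x, y, z] in mm, in world coordinates, good to about 4 mm: the middle of the surface that is visible of it).
- models.cut_out(name, camera): "pixels" (400x640 bool, what is visible of it).
- models.place_of(name, camera): "xyz" ([x, y, z] in mm, in world coordinates, good to about 4 mm: a listed point, or the origin of a listed thing).
The state is a dict: "time": time; "joint_pos": joint angles; "qd": joint speeds; "joint_efforts": joint torques, N m; "tool_pos": TCP position; "tcp_rot": TCP orientation; "ft_force": force on the tool from outside, world axes, zero at the start; "wrist_torque": the same for the moment, N m; "finger_gap": finger opening in mm; "grip_force": force on a finger pad.
Only numpy, scipy, OpenCV 4.12 (cv2) and the standard library are available. Lean on these libraries where they do the work, as an engineer would, in place of code of your own. Each camera call takes 0.05 s, during which the arm holds its last target. There are 200 camera calls.

## Working session

There is one attempt and no reset: what is moved stays moved. The work goes in short steps, Python scripts to look and compute and a tool call to move; the robot and the scene stay as the last step left them, time stands still between calls to the robot, and variables do not carry over. Pictures are saved under pics/ and viewed, at most 10 in all, crops included, and the job is handed in when it is done.

Besides the shell and the picture viewer there is one more tool, called after "Call:" as name(argument=value, ...) on one line, values as JSON. apply_moves: Moves the arm, as the interface text tells. Its arguments: {"type":"object","properties":{"rows":{"type":"array"},"fingers":{"type":"number"},"grip_force":{"type":"number"}},"required":["rows"]}

```bash
mkdir -p pics
cat > h.py <<'E'
import numpy as np, cv2
from bench import sense, eyes, job, models
from scipy.spatial.transform import Rotation as Ro
def snap(n): return eyes.snapshot(n)
def px2w(n,u,v,d):
    c=eyes.get_calibration(n);K=np.array(c["intrinsics"]);p=np.linalg.inv(K)@np.array([u,v,1.])*d
    if "R" in c: return np.array(c["R"]).T@(p-np.array(c["t"]))
    s=sense();M=np.array(c["mount"]);q=M[:3,:3]@p+M[:3,3]
    return Ro.from_euler('xyz',s["tcp_rot"],degrees=True).as_matrix()@q+np.array(s["tool_pos"])
def w2px(n,X):
    c=eyes.get_calibration(n);K=np.array(c["intrinsics"]);q=K@(np.array(c["R"])@np.array(X)+np.array(c["t"]));return q[:2]/q[2]
def save(n,im): cv2.imwrite("pics/"+n+".png",im[...,::-1])
E
python3 - <<'E'
from h import *
s=sense();print({k:np.round(v,2).tolist() for k,v in s.items()})
a,_=snap("scene");save("scene0",a)
b,_=snap("top");save("top0",b)
for n in ["clamp_ring","clamp_housing","key_grip","stub_home","clamp"]:
  for c in ["scene","top"]:
    for r in models.place_of(n,c)[:4]: print(n,c,np.round(r["xyz"],1),round(r["confidence"],2),w2px(c,r["xyz"]).round())
E
```

```text
{'time': 0.0, 'joint_pos': [-68.15, 7.52, 85.33, -0.0, 87.26, -4.89], 'qd': [0.03, -0.05, -0.05, -0.07, -0.06, -0.04], 'joint_efforts': [0.0, -56.94, -50.05, -0.0, 0.02, -0.0], 'tool_pos': [269.81, -535.21, 198.32], 'tcp_rot': [-179.89, -0.01, 26.75], 'ft_force': [0.0, 0.07, 0.34], 'wrist_torque': [-0.03, -0.03, 0.01], 'grip_force': 0.0, 'finger_gap': 85.14}
clamp_ring scene [ 403.8 -379.6   48.7] 0.95 [269. 154.]
clamp_ring scene [ 494.1 -210.9   31.3] 0.93 [279. 189.]
clamp_ring scene [ 340.4 -215.1   45.3] 0.91 [320. 167.]
clamp_ring scene [ 585.  -147.8   28.9] 0.86 [266. 210.]
clamp_ring top [ 588.6 -150.9   36.2] 0.96 [382. 183.]
clamp_ring top [ 337.6 -210.6   49.6] 0.89 [410. 298.]
clamp_ring top [ 488.7 -207.2   34.6] 0.84 [407. 228.]
clamp_ring top [ 394.8 -378.7   45.2] 0.65 [489. 275.]
clamp_housing scene [ 573.7 -110.9   44.7] 0.75 [278. 209.]
clamp_housing scene [ 311.5 -164.4   57.5] 0.72 [339. 166.]
clamp_housing scene [ 447.5 -400.7   56.4] 0.6 [253. 154.]
clamp_housing scene [ 488.9 -249.2   39.7] 0.56 [272. 180.]
clamp_housing top [ 448.4 -398.9   57.3] 0.9 [499. 2
[... 444 characters left out ...]
 310.]
key_grip top [ 486.5 -252.3   70.2] 0.62 [431. 227.]
key_grip top [ 447.7 -398.9   95.5] 0.59 [507. 247.]
key_grip top [ 574.3 -111.1   68.9] 0.52 [366. 184.]
stub_home scene [608.   78.4  90.7] 0.81 [317. 232.]
stub_home top [605.9  81.4  93. ] 0.92 [277. 162.]
clamp scene [ 340.  -209.8   -1.7] 0.86 [321. 181.]
clamp scene [ 4.929e+02 -2.117e+02 -1.000e-01] 0.77 [280. 198.]
clamp scene [ 5.863e+02 -1.480e+02  2.000e-01] 0.73 [266. 220.]
clamp scene [ 401.5 -380.    -2.3] 0.59 [271. 168.]
clamp top [ 489.5 -210.    -1.5] 0.94 [405. 231.]
clamp top [ 339.7 -213.1    0.6] 0.85 [406. 298.]
clamp top [ 583.3 -148.9    1.3] 0.8 [379. 190.]
clamp top [ 402.  -380.2   -2.4] 0.63 [481. 273.]
```

Run:
```python
import cv2
a=cv2.imread("pics/scene0.png");b=cv2.imread("pics/top0.png")
x=cv2.resize(a[100:300,180:440],(780,600),interpolation=3);cv2.imwrite("pics/s1.png",x)
y=cv2.resize(b[110:340,220:530],(800,594),interpolation=3);cv2.imwrite("pics/t1.png",y)
```

```text
(no output)
```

View pics/s1.png

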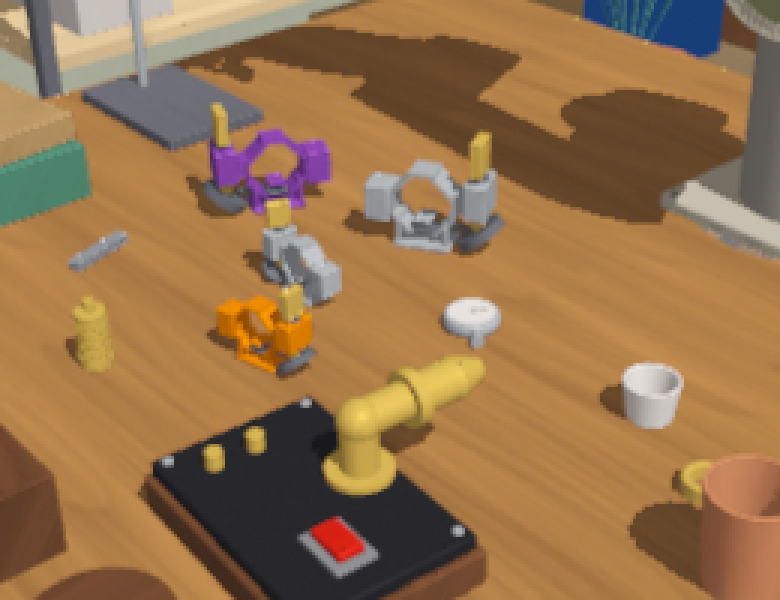

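View pics/t1.png

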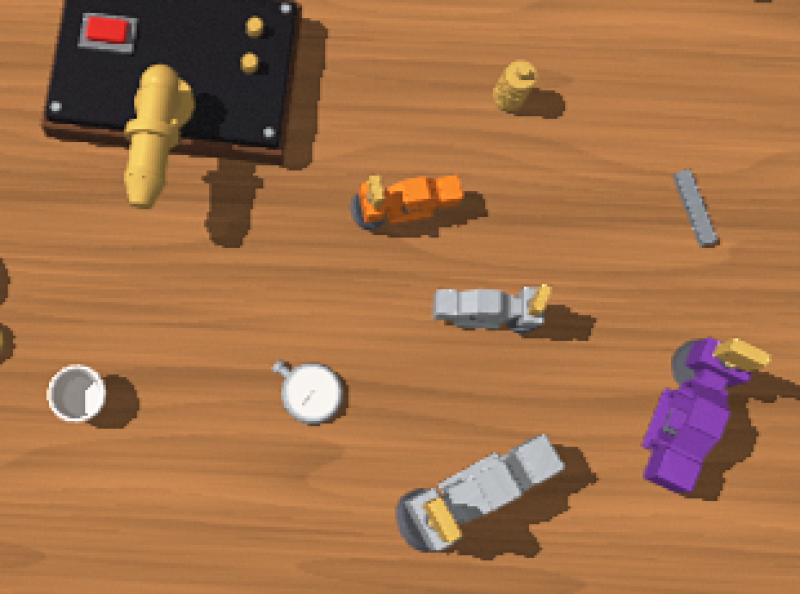

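Four things look like the clamp. In scene pixels they are purple at (269,154), orange at (266,210), a large grey one at (320,167) and a small grey one at (279,189). I choose the small grey one, near world (490,-209). The stub stands at about (607,80,90), with its tip at top pixel (274,186). Next I check that choice in a close crop and get the directions.

Run:
```python
from h import *
print(np.round(eyes.get_calibration("wrist")["mount"],3).tolist(), np.round(eyes.get_calibration("wrist")["intrinsics"],1).tolist())
for cam in ["top","scene"]:
    im,d=snap(cam)
    for r in models.cut_out("stub",cam)[:1]:
        m=r["pixels"]&(d>0);v,u=np.nonzero(m)
        P=np.array([px2w(cam,a,b,d[b,a]) for a,b in zip(u,v)])
        P=P[(P[:,2]>80)&(P[:,2]<125)]
        print(cam,"stub",len(P),P.min(0).round(),P.max(0).round())
        for x0 in range(540,610,8):
            q=P[(P[:,0]>=x0)&(P[:,0]<x0+8)]
            if len(q): print(x0+4,len(q),"y mid",round((q[:,1].min()+q[:,1].max())/2,1),"w",round(np.ptp(q[:,1]),1),"ztop",q[:,2].max().round(1))
im,d=snap("top")
save("t2",cv2.resize(im[195:260,385:455],None,fx=8,fy=8,interpolation=3))
```

```text
[[-0.0, -0.965, -0.264, 67.622], [1.0, -0.0, -0.001, -0.418], [0.001, -0.264, 0.965, -175.007], [0.0, 0.0, 0.0, 1.0]] [[334.8, 0.0, 318.2], [0.0, 334.8, 199.1], [0.0, 0.0, 1.0]]
top stub 414 [547.  64.  80.] [606.  98. 110.]
544 19 y mid 83.7 w 16.6 ztop 99.9
552 45 y mid 83.2 w 23.6 ztop 103.3
560 54 y mid 81.6 w 26.8 ztop 106.1
568 65 y mid 82.2 w 32.2 ztop 109.0
576 50 y mid 82.5 w 31.4 ztop 107.0
584 57 y mid 81.2 w 31.3 ztop 108.2
592 52 y mid 80.6 w 29.5 ztop 108.1
600 55 y mid 80.2 w 31.6 ztop 106.6
608 17 y mid 82.3 w 31.7 ztop 110.4
scene stub 239 [547.  74.  81.] [607. 102. 109.]
544 1 y mid 90.9 w 0.0 ztop 92.1
552 15 y mid 89.1 w 14.1 ztop 101.8
560 25 y mid 90.0 w 17.0 ztop 104.2
568 27 y mid 91.7 w 18.0 ztop 106.7
576 50 y mid 89.4 w 24.8 ztop 108.7
584 46 y mid 86.5 w 24.8 ztop 106.9
592 44 y mid 87.5 w 23.6 ztop 107.8
600 29 y mid 87.7 w 19.3 ztop 106.3
608 2 y mid 94.0 w 7.9 ztop 108.0
```

View pics/t2.png

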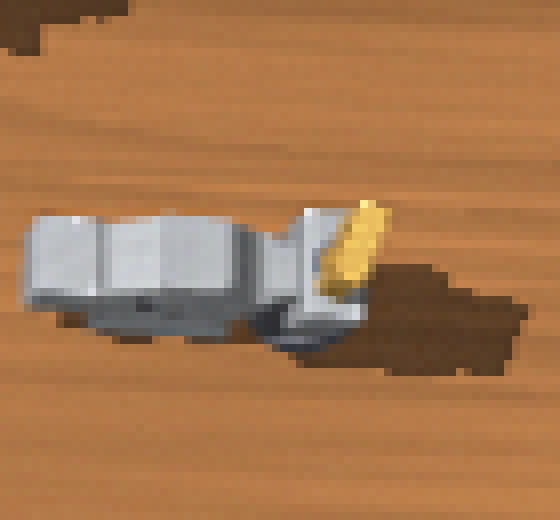

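The crop shows the small grey clamp, with the grey band at crop pixels (25-250, 215-310). Its housing and brass key are at the right, around (345,250), so the housing is on its -y side and its axis is close to world +x. Next is a planner helper and a hover over the clamp.

```bash
cat >> h.py <<'E'
def plan(pos,yaw,n=5,nrot=None,start=None):
    "rows to go to pos (world), tool down at yaw; prints rows"
    s=sense();p0=np.array(s["tool_pos"]) if start is None else np.array(start[0]);R=Ro.from_euler('xyz',s["tcp_rot"] if start is None else [180,0,start[1]],degrees=True)
    T=Ro.from_euler('xyz',[180,0,yaw],degrees=True)
    rv=(R.inv()*T).as_rotvec()/n; D=(np.array(pos)-p0)/n; out=[]
    for i in range(n):
        out.append([float(round(x,1)) for x in R.inv().apply(D)]+[float(round(x,4)) for x in rv]); R=R*Ro.from_rotvec(np.round(rv,4))
    for k in range(0,n,5): print(out[k:k+5])
E
python3 -c "
from h import *
plan([490,-250,200],89,10)"
```

```text
[[32.5, -15.6, -0.1, -0.0, 0.0, -0.1087], [34.0, -12.0, -0.1, -0.0, 0.0, -0.1087], [35.1, -8.2, -0.1, -0.0, 0.0, -0.1087], [35.8, -4.4, -0.1, -0.0, 0.0, -0.1087], [36.1, -0.5, -0.1, -0.0, 0.0, -0.1087]]
[[35.9, 3.4, -0.1, -0.0, 0.0, -0.1087], [35.3, 7.3, -0.1, -0.0, 0.0, -0.1087], [34.3, 11.1, -0.1, -0.0, 0.0, -0.1087], [32.9, 14.8, -0.1, -0.0, 0.0, -0.1087], [31.1, 18.2, -0.1, -0.0, 0.0, -0.1087]]
```

Call:
apply_moves(rows=[[32.5,-15.6,0,0,0,-0.1087],[34.0,-12.0,0,0,0,-0.1087],[35.1,-8.2,0,0,0,-0.1087],[35.8,-4.4,0,0,0,-0.1087],[36.1,-0.5,0,0,0,-0.1087]])

```text
time: 1.48
tool_pos: [380.7, -392.0, 199.5]
tcp_rot: [180.0, 0.0, 58.1]
ft_force: [0.2, -0.8, -0.0]
finger_gap: 85.5
grip_force: 0.0
```

Call:
apply_moves(rows=[[35.9,3.4,0,0,0,-0.1087],[35.3,7.3,0,0,0,-0.1087],[34.3,11.1,0,0,0,-0.1087],[32.9,14.8,0,0,0,-0.1087],[31.1,18.2,0,0,0,-0.1087]])

```text
time: 2.1
tool_pos: [490.7, -249.1, 199.5]
tcp_rot: [180.0, 0.0, 89.2]
ft_force: [0.6, -1.1, -0.3]
finger_gap: 85.3
grip_force: 0.0
```

Run:
```python
from h import *
s=sense();print(np.round(s["tool_pos"],1),np.round(s["tcp_rot"],2),np.round(s["joint_pos"],1))
s=sense();a,d=snap("wrist");save("w0",a);np.save("w0d.npy",d)
for n in ["clamp_ring","clamp_housing","key_grip","clamp"]:
    for r in models.place_of(n,"wrist")[:3]: print(n,np.round(r["xyz"],1),round(r["confidence"],2))
np.save("w0p.npy",np.r_[s["tool_pos"],s["tcp_rot"]])
```

```text
[ 490.7 -249.1  199.5] [1.7998e+02 1.0000e-02 8.9230e+01] [-32.3  -0.3  93.3  -0.   86.9 -31.5]
clamp_ring [ 491.3 -210.9   28.8] 0.97
clamp_ring [ 400.3 -381.3   45.2] 0.87
clamp_ring [ 340.3 -210.3   46.4] 0.77
clamp_housing [ 445.1 -397.5   55.6] 0.91
clamp_housing [ 307.5 -164.2   62.6] 0.81
clamp_housing [ 487.  -246.6   40.1] 0.72
key_grip [ 492.6 -248.    65.5] 0.88
key_grip [ 317.  -163.2  103.3] 0.64
key_grip [ 447.4 -401.    98.6] 0.62
clamp [ 586.9 -145.5   -2.3] 0.81
clamp [ 337.8 -209.5    2.9] 0.71
clamp [ 4.012e+02 -3.815e+02  1.000e-01] 0.69
```

View pics/w0.png

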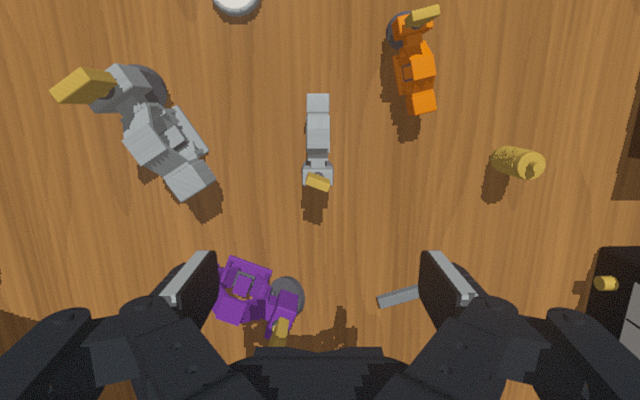

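The wrist view shows the clamp straight below: band at pixels (318, 95-165), housing and key at about (318,180), aligned with the tool. The open fingers (at about (190,280) and (450,280)) clear everything nearby. I measure it from the depth.

```bash
cat >> h.py <<'E'
def cloud(d,pose,box):
    c=eyes.get_calibration("wrist");K=np.array(c["intrinsics"]);M=np.array(c["mount"])
    v,u=np.nonzero(d>0);z=d[v,u];p=(np.linalg.inv(K)@np.stack([u*z,v*z,z])).T if 0 else np.stack([(u-K[0,2])/K[0,0]*z,(v-K[1,2])/K[1,1]*z,z],1)
    W=Ro.from_euler('xyz',pose[3:],degrees=True).apply(p@M[:3,:3].T+M[:3,3])+pose[:3]
    b=np.array(box);k=((W>b[:,0])&(W<b[:,1])).all(1)
    return W[k],u[k],v[k]
def rect(P):
    (cx,cy),(w,h),a=cv2.minAreaRect(P[:,:2].astype(np.float32)); return np.round([cx,cy,w,h,a],1)
E
cat > m.py <<'E'
import sys
from h import *
pose=np.load("w0p.npy");d=np.load("w0d.npy");im=cv2.imread("pics/w0.png")[...,::-1].astype(int)
P,u,v=cloud(d,pose,[(465,520),(-285,-170),(15,95)])
c=im[v,u];brass=(c[:,0]-c[:,2])>60
G=P[~brass];B=P[brass]
print(len(G),len(B),"zmax",G[:,2].max(),B[:,2].max())
print("all grey",rect(G))
for y in range(-275,-170,6):
    q=G[(G[:,1]>=y)&(G[:,1]<y+6)]
    if len(q): print(y+3,len(q),"x",q[:,0].min().round(1),q[:,0].max().round(1),"z",np.percentile(q[:,2],[10,50,90]).round(1))
K=B[B[:,2]>B[:,2].max()-4];print("keytop",len(K),rect(K),K.mean(0).round(1))
E
python3 m.py
```

```text
1869 324 zmax 84.01663305705021 85.95542142665147
all grey [ 490.  -212.4   84.9   32.1   89.3]
-254 25 x 473.6 504.6 z [53.4 54.6 55. ]
-248 67 x 473.6 505.6 z [53.1 54.2 55.7]
-242 266 x 473.6 505.7 z [32.1 53.4 56. ]
-236 88 x 477.0 497.1 z [42.3 43.6 44.4]
-230 114 x 481.2 500.2 z [42.6 43.7 45.6]
-224 102 x 481.5 501.0 z [46.5 48.7 51.5]
-218 126 x 481.7 500.9 z [52.1 56.6 58. ]
-212 132 x 482.0 500.9 z [56.  57.1 58.1]
-206 148 x 481.2 500.9 z [56.4 57.1 58.1]
-200 150 x 481.3 501.1 z [51.3 53.9 57.6]
-194 144 x 482.2 501.3 z [44.9 47.5 50.2]
-188 129 x 481.3 501.4 z [41.8 43.  44.3]
-182 156 x 481.3 502.4 z [42.6 43.6 44.5]
-176 142 x 481.4 502.4 z [42.4 43.6 44.6]
-170 80 x 481.6 502.5 z [42.7 43.6 44.6]
keytop 212 [ 490.6 -247.4    8.1   21.9   67.6] [ 490.6 -247.2   83.5]
```

Key heights match: band top 57, housing top 54. The housing centre is (490.3,-247.5), clamp yaw about -1°, and the key blade yaw is about -22°. Now I descend and grip.

Call:
apply_moves(rows=[[0.4,-0.1,28,0,0,0],[0.4,-0.1,28,0,0,0],[0.4,-0.1,28,0,0,0],[0.4,-0.1,28,0,0,0],[0,0,20,0,0,0]], fingers=56, grip_force=60)

```text
time: 2.98
tool_pos: [488.3, -249.3, 65.9]
tcp_rot: [-179.9, -0.0, 88.9]
ft_force: [-0.5, 0.0, 0.6]
finger_gap: 55.9
grip_force: 0.0
```

Call:
apply_moves(rows=[[0,0,12,0,0,0],[0,0,10,0,0,0],[0,0,8,0,0,0],[0,0,6.5,0,0,0],[0,0,0,0,0,0]])

```text
time: 3.6
tool_pos: [489.4, -248.3, 30.5]
tcp_rot: [-180.0, -0.0, 89.0]
ft_force: [-0.6, -0.2, 0.9]
finger_gap: 56.0
grip_force: 0.0
```

Call:
apply_moves(rows=[[0,0,0,0,0,0],[0,0,0,0,0,0],[0,0,0,0,0,0],[0,0,0,0,0,0],[0,0,0,0,0,0]], fingers=20, grip_force=60)

```text
time: 4.22
tool_pos: [490.0, -248.8, 31.5]
tcp_rot: [180.0, 0.0, 89.0]
ft_force: [-0.8, -1.0, 4.7]
finger_gap: 20.8
grip_force: 38.1
```

Run:
```python
from h import *
s=sense();print(s["finger_gap"],s["grip_force"],np.round(s["ft_force"],1),np.round(s["wrist_torque"],2))
a,d=snap("wrist");b,_=snap("scene")
x=cv2.resize(a[100:400,120:520],(640,480));y=cv2.resize(b[140:220,240:320],(480,480),interpolation=3)
save("g1",np.hstack([x,y])[:, :].copy()); im=cv2.resize(np.hstack([x,y]),(800,343));save("g1",im)
s=sense();np.save("w1d.npy",d);np.save("w1p.npy",np.r_[s["tool_pos"],s["tcp_rot"]]);save("w1",a)
```

```text
20.77852935864519 38.10960777103901 [-0.8 -1.   4.7] [-0.13  0.13  0.02]
```

View pics/g1.png

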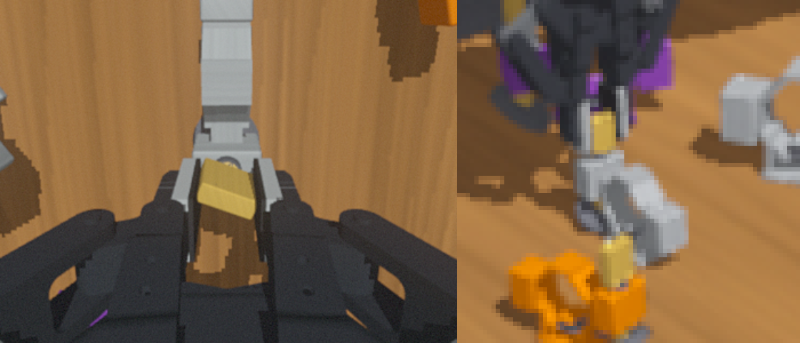

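Run:
```python
from h import *
pose=np.load("w1p.npy");d=np.load("w1d.npy");im=cv2.imread("pics/w1.png")[...,::-1].astype(int)
P,u,v=cloud(d,pose,[(440,540),(-275,-170),(5,130)])
c=im[v,u];brass=(c[:,0]-c[:,2])>60
G=P[~brass];B=P[brass&(P[:,2]>58)]
for y in range(-266,-196,4):
    q=G[(G[:,1]>=y)&(G[:,1]<y+4)]
    h,_=np.histogram(q[:,2],bins=np.arange(10,131,20))
    t=q[(q[:,2]>46)&(q[:,2]<60)]; t2=q[(q[:,2]>60)&(q[:,2]<90)]
    print(y+2,"z46-60 x",[t[:,0].min().round(1),t[:,0].max().round(1),len(t)] if len(t) else None,"z60-90",[t2[t2[:,0]<490,0].max().round(1) if (t2[:,0]<490).any() else None,t2[t2[:,0]>490,0].min().round(1) if (t2[:,0]>490).any() else None,len(t2)] if len(t2) else None)
K=B[B[:,2]>78];print(rect(K),K.mean(0).round(1),B[:,2].max())
F=P[(abs(P[:,0]-490)<28)&(P[:,1]<-236)&(P[:,1]>-243)&(P[:,2]>28)]
for a,b in [(470,476),(476,480),(480,484),(496,500),(500,504),(504,510)]:
    q=F[(F[:,0]>a)&(F[:,0]<b)];print(a,b,len(q),np.percentile(q[:,2],[0,25,50,75,100]).round(1) if len(q) else "")
```

```text
-264 z46-60 x None z60-90 None
-260 z46-60 x None z60-90 [np.float64(480.1), np.float64(500.8), 15]
-256 z46-60 x None z60-90 [np.float64(480.3), np.float64(500.8), 54]
-252 z46-60 x None z60-90 [np.float64(480.3), np.float64(500.3), 51]
-248 z46-60 x [np.float64(479.6), np.float64(501.8), 64] z60-90 [np.float64(480.3), np.float64(499.5), 82]
-244 z46-60 x [np.float64(475.9), np.float64(505.2), 237] z60-90 [np.float64(480.7), np.float64(501.1), 70]
-240 z46-60 x [np.float64(475.9), np.float64(505.5), 664] z60-90 [np.float64(482.2), np.float64(501.1), 640]
-236 z46-60 x None z60-90 [np.float64(480.6), np.float64(501.2), 709]
-232 z46-60 x None z60-90 None
-228 z46-60 x [np.float64(481.4), np.float64(500.3), 40] z60-90 None
-224 z46-60 x [np.float64(481.0), np.float64(501.0), 242] z60-90 None
-220 z46-60 x [np.float64(481.3), np.float64(500.9), 213] z60-90 None
-216 z46-60 x [np.float64(481.3), np.float64(501.2), 372] z60-90 None
-212 z46-60 x [np.float64(481.5), np.float64(501.1), 377] z60-90 None
-208 z46-60 x [np.float64(481.2), np.float64(501.1), 388] z60-90 None
-204 z46-60 x [np.float64(481.3), np.float64(501.2), 403] z60-90 None
-200 z46-60 x [np.float64(481.5), np.float64(501.4), 448] z60-90 None
-196 z46-60 x [np.float64(481.6), np.float64(501.1), 411] z60-90 None
[ 493.  -242.6   22.3   78.9   76.9] [ 490.7 -246.5   83.3] 129.86958513651513
470 476 446 [ 34.8  78.8  87.7  97.6 121.1]
476 480 783 [ 29.4  72.2  91.2 101.3 125.5]
480 484 540 [ 29.2  54.2  74.5  83.8 129.5]
496 500 164 [30.1 43.2 49.  53.6 55.5]
500 504 804 [ 29.8  72.   92.1 101.7 129.9]
504 510 910 [ 31.1  84.1  99.8 113.8 122. ]
```

Run:
```python
from h import *
pose=np.load("w1p.npy");d=np.load("w1d.npy");print(pose)
P,u,v=cloud(d,pose,[(440,540),(-275,-228),(5,130)])
for z in range(24,100,4):
    q=P[(P[:,2]>=z)&(P[:,2]<z+4)];L=q[q[:,0]<490.5];R=q[q[:,0]>490.5]
    f=lambda q:(len(q),q[:,0].min().round(1),q[:,0].max().round(1),np.median(q[:,1]).round(1),q[:,1].max().round(1)) if len(q) else None
    print(z,f(L),f(R))
a=cv2.imread("pics/w1.png");cv2.imwrite("pics/w1z.png",cv2.resize(a[180:320,250:390],(700,600) if 0 else (600,600),interpolation=3))
```

```text
[ 4.90025522e+02 -2.48832315e+02  3.14516433e+01  1.79947480e+02
  4.12180838e-02  8.90241245e+01]
24 None None
28 (17, np.float64(476.3), np.float64(482.9), np.float64(-239.6), np.float64(-239.1)) (15, np.float64(498.4), np.float64(504.9), np.float64(-239.9), np.float64(-239.3))
32 (34, np.float64(476.0), np.float64(483.1), np.float64(-239.5), np.float64(-239.1)) (29, np.float64(498.2), np.float64(505.3), np.float64(-239.8), np.float64(-239.5))
36 (30, np.float64(475.8), np.float64(483.2), np.float64(-239.4), np.float64(-239.0)) (39, np.float64(498.0), np.float64(505.4), np.float64(-239.7), np.float64(-239.3))
40 (305, np.float64(476.5), np.float64(490.3), np.float64(-234.5), np.float64(-228.7)) (313, np.float64(490.6), np.float64(505.2), np.float64(-234.5), np.float64(-228.3))
44 (131, np.float64(475.7), np.float64(490.1), np.float64(-239.2), np.float64(-228.0)) (155, np.float64(490.6), np.float64(505.5), np.float64(-239.3), np.float64(-228.0))
48 (74, np.float64(476.2), np.float64(490.1), np.float64(-239.6), np.float64(-239.0)) (92, np.float64(490.6), np.float64(505.5), np.float64
[... 1375 characters left out ...]
float64(-236.6))
84 (251, np.float64(466.7), np.float64(490.5), np.float64(-240.9), np.float64(-236.0)) (247, np.float64(490.5), np.float64(514.5), np.float64(-241.5), np.float64(-236.4))
88 (208, np.float64(466.7), np.float64(480.6), np.float64(-240.4), np.float64(-236.0)) (205, np.float64(500.8), np.float64(514.8), np.float64(-241.2), np.float64(-236.3))
92 (159, np.float64(467.0), np.float64(480.5), np.float64(-237.2), np.float64(-236.1)) (166, np.float64(500.9), np.float64(514.7), np.float64(-237.7), np.float64(-236.7))
96 (149, np.float64(473.8), np.float64(480.6), np.float64(-237.1), np.float64(-236.2)) (156, np.float64(500.8), np.float64(507.9), np.float64(-237.7), np.float64(-236.7))
```

View pics/w1z.png

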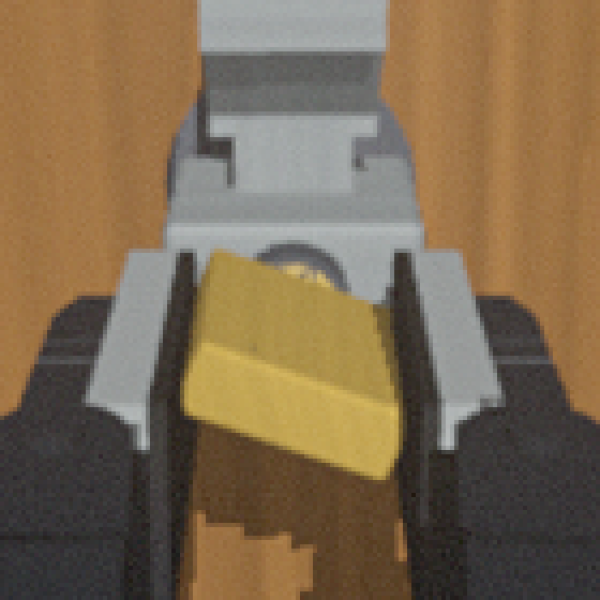

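Run:
```python
from h import *
for n in ["w0","w1"]:
    pose=np.load(n+"p.npy");d=np.load(n+"d.npy");c=eyes.get_calibration("wrist");K=np.array(c["intrinsics"]);M=np.array(c["mount"])
    v,u=np.mgrid[0:400:2,0:640:2];z=d[v,u];k=z>0
    p=np.stack([(u-K[0,2])/K[0,0]*z,(v-K[1,2])/K[1,1]*z,z],-1)[k]@M[:3,:3].T+M[:3,3]
    f=p[(p[:,2]<(20 if n=="w0" else -18))&(abs(p[:,0])<60)]
    for h in range(-100,20,8):
        q=f[(f[:,2]>=h)&(f[:,2]<h+8)];L=q[q[:,1]<0];R=q[q[:,1]>0]
        print(n,h,[(len(s),s.min(0).round(0)[:2],s.max(0).round(0)[:2]) for s in (L,R) if len(s)])
```

```text
w0 -100 [(1097, array([-12., -74.]), array([ 15., -37.])), (1111, array([-12.,  38.]), array([15., 75.]))]
w0 -92 [(171, array([  7., -70.]), array([ 15., -41.])), (179, array([ 7., 43.]), array([15., 72.]))]
w0 -84 [(188, array([ -2., -54.]), array([ 12., -42.])), (192, array([-2., 43.]), array([12., 56.]))]
w0 -76 [(204, array([-10., -56.]), array([ 13., -41.])), (200, array([-9., 43.]), array([12., 57.]))]
w0 -68 [(182, array([-10., -56.]), array([ 12., -41.])), (175, array([-10.,  43.]), array([12., 57.]))]
w0 -60 [(143, array([-10., -56.]), array([ 12., -42.])), (149, array([-10.,  43.]), array([12., 56.]))]
w0 -52 [(65, array([-10., -49.]), array([ 12., -42.])), (67, array([-10.,  43.]), array([12., 49.]))]
w0 -44 []
w0 -36 []
w0 -28 []
w0 -20 []
w0 -12 []
w0 -4 []
w0 4 []
w0 12 []
w1 -100 [(601, array([-12., -52.]), array([ 18., -10.])), (605, array([-11.,  11.]), array([18., 52.]))]
w1 -92 [(946, array([-11., -46.]), array([ 15., -10.])), (915, array([-11.,  12.]), array([15., 49.]))]
w1 -84 [(307, array([ -7., -43.]), array([ 15., -11.])), (312, array([-8., 13.]), array([15., 45.]))]
w1 -76 [(162, array([-10., -32.]), array([ 14., -10.])), (179, array([-10.,  11.]), array([14., 33.]))]
w1 -68 [(76, array([-10., -23.]), array([ 12., -10.])), (81, array([-10.,  11.]), array([12., 25.]))]
w1 -60 [(155, array([-10., -23.]), array([12., -0.])), (135, array([-9.,  0.]), array([13., 24.]))]
w1 -52 [(175, array([-10., -23.]), array([12., -0.])), (195, array([-6.,  0.]), array([12., 25.]))]
w1 -44 [(229, array([  -8., -140.]), array([32., -0.])), (95, array([-9.,  0.]), array([12., 24.]))]
w1 -36 [(1278, array([ -21., -148.]), array([26., -0.])), (43, array([1., 0.]), array([ 6., 11.]))]
w1 -28 [(535, array([  -6., -125.]), array([52., -0.])), (408, array([0., 0.]), array([52., 15.]))]
w1 -20 [(96, array([  -6., -122.]), array([54., -0.])), (62, array([9., 0.]), array([53., 13.]))]
w1 -12 []
w1 -4 []
w1 4 []
w1 12 []
```

The picture shows the pads closing on the key above the housing, with the white finger ends at crop (130-180,250) and (430,250). Depth puts the fingertips about 35 mm behind the reported TCP at this opening and 47 mm behind fully open. The contact agrees, so I use that offset. I open, go 36 mm lower while watching the force, and grip again.

Call:
apply_moves(rows=[[0,0,0,0,0,0],[0,0,0,0,0,0],[0,0,0,0,0,0],[0,0.5,0,0,0,0],[0,0,0,0,0,0]], fingers=56)

```text
time: 4.95
tool_pos: [490.1, -248.4, 30.8]
tcp_rot: [-180.0, -0.0, 89.0]
ft_force: [-0.1, -0.2, -0.2]
finger_gap: 55.8
grip_force: 0.0
```

Call:
apply_moves(rows=[[0,0,6,0,0,0],[0,0,6,0,0,0],[0,0,5,0,0,0],[0,0,3,0,0,0],[0,0,0,0,0,0]])

```text
time: 5.58
tool_pos: [489.8, -248.3, 10.5]
tcp_rot: [-180.0, -0.0, 89.0]
ft_force: [0.3, -0.3, 0.4]
finger_gap: 55.7
grip_force: 0.0
```

Call:
apply_moves(rows=[[0,0,5,0,0,0],[0,0,5,0,0,0],[0,0,4,0,0,0],[0,0,2,0,0,0],[0,0,0,0,0,0]])

```text
time: 6.2
tool_pos: [490.0, -248.4, -5.3]
tcp_rot: [-180.0, -0.0, 89.0]
ft_force: [0.1, -1.0, -0.1]
finger_gap: 55.9
grip_force: 0.0
```

Call:
apply_moves(rows=[[0,0,0,0,0,0],[0,0,0,0,0,0],[0,0,0,0,0,0],[0,0,0,0,0,0],[0,0,0,0,0,0]], fingers=20, grip_force=80)

```text
time: 6.82
tool_pos: [490.4, -248.8, -4.6]
tcp_rot: [180.0, 0.0, 89.0]
ft_force: [-1.3, -1.3, 5.0]
finger_gap: 28.8
grip_force: 79.1
```

It is gripped at 28.8 mm (housing 30). I lift and carry it towards the pre-insert pose.

```bash
cat >> h.py <<'E'
OFF=np.array([-0.9,-39.3]) # TCP-ring at clamp yaw -1
def tcp_for(ring,psi):
    a=np.radians(psi+1);R=np.array([[np.cos(a),-np.sin(a)],[np.sin(a),np.cos(a)]])
    return [*(np.array(ring[:2])+R@OFF), ring[2]-37.6]
E
python3 - <<'E'
from h import *
t=tcp_for([519,86,120],-3.4);print(t)
plan(t,86.6,10,start=([490.4,-248.8,95],89.0))
E
```

```text
[np.float64(516.4550762613535), np.float64(46.77216086547114), 82.4]
[[29.6, 2.1, 1.3, 0.0, -0.0, 0.0042], [29.6, 2.0, 1.3, 0.0, -0.0, 0.0042], [29.6, 1.8, 1.3, 0.0, -0.0, 0.0042], [29.6, 1.7, 1.3, 0.0, -0.0, 0.0042], [29.6, 1.6, 1.3, 0.0, -0.0, 0.0042]]
[[29.6, 1.5, 1.3, 0.0, -0.0, 0.0042], [29.6, 1.3, 1.3, 0.0, -0.0, 0.0042], [29.6, 1.2, 1.3, 0.0, -0.0, 0.0042], [29.7, 1.1, 1.3, 0.0, -0.0, 0.0042], [29.7, 1.0, 1.3, 0.0, -0.0, 0.0042]]
```

Call:
apply_moves(rows=[[0,0,-5,0,0,0],[0,0,-15,0,0,0],[0,0,-25,0,0,0],[0,0,-30,0,0,0],[0,0,-25,0,0,0]])

```text
time: 7.45
tool_pos: [490.3, -248.4, 96.8]
tcp_rot: [180.0, 0.0, 89.0]
ft_force: [-0.2, -0.6, -2.6]
finger_gap: 28.6
grip_force: 79.1
```

Call:
apply_moves(rows=[[20,2.1,1.3,0,0,0.0042],[30,2.0,1.3,0,0,0.0042],[33,1.8,1.3,0,0,0.0042],[35,1.7,1.3,0,0,0.0042],[35,1.6,1.3,0,0,0.0042]])

```text
time: 8.07
tool_pos: [503.3, -94.6, 89.1]
tcp_rot: [180.0, -0.0, 87.8]
ft_force: [0.1, -0.2, -3.5]
finger_gap: 28.5
grip_force: 79.2
```

Call:
apply_moves(rows=[[35,1.5,1.3,0,0,0.0042],[35,1.3,1.3,0,0,0.0042],[33,1.2,1.3,0,0,0.0042],[25,1.1,1.3,0,0,0.0042],[14,1.0,1.3,0,0,0.0042]])

```text
time: 8.7
tool_pos: [515.8, 47.1, 82.4]
tcp_rot: [180.0, -0.0, 86.7]
ft_force: [-0.1, -0.8, -3.4]
finger_gap: 28.8
grip_force: 79.2
```

Call:
apply_moves(rows=[[0,0,8,0,0,0],[0,0,10,0,0,0],[0,0,8,0,0,0],[0,0,4.5,0,0,0],[0,0,0,0,0,0]])

```text
time: 9.32
tool_pos: [515.3, 45.5, 50.8]
tcp_rot: [-179.9, 0.0, 86.6]
ft_force: [-0.9, -0.0, -3.1]
finger_gap: 28.6
grip_force: 79.2
```

Run:
```python
from h import *
s=sense();pose=np.r_[s["tool_pos"],s["tcp_rot"]];print(pose.round(2),np.round(s["ft_force"],1))
a,d=snap("wrist");save("w2",a);np.save("w2d.npy",d);np.save("w2p.npy",pose)
```

```text
[ 5.1535e+02  4.5500e+01  5.0800e+01 -1.7994e+02  1.0000e-02  8.6590e+01] [-0.9 -0.  -3.1]
```

View pics/w2.png

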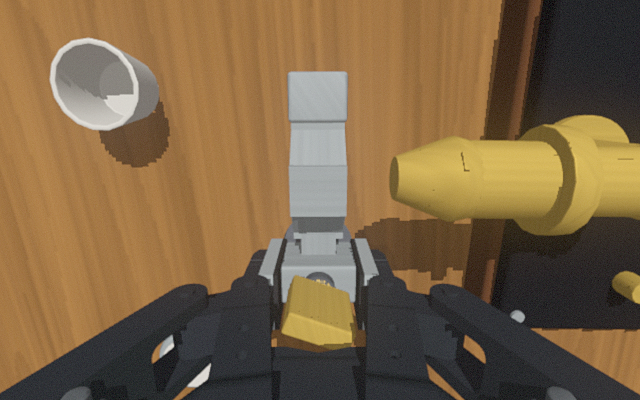

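The view shows the band held at pixels (318, 70-230). The stub is to its right, with the tip at (395,178), the barb at about (460,178) and the collar at about (560,178). Both are in one frame, so I fit the stub profile and the band and use the relative offset.

```bash
cat > fit.py <<'E'
import sys
from h import *
from scipy.optimize import least_squares
n=sys.argv[1];bx=float(sys.argv[2]) if len(sys.argv)>2 else 516
pose=np.load(n+"p.npy");d=np.load(n+"d.npy");im=cv2.imread(f"pics/{n}.png")[...,::-1].astype(int)
P,u,v=cloud(d,pose,[(535,612),(50,115),(82,125)])
c=im[v,u];P=P[(c[:,0]-c[:,2])>50]
def res(q,full=False):
    X,Y,Z,ya,pi=q;D=np.array([np.cos(ya)*np.cos(pi),np.sin(ya)*np.cos(pi),np.sin(pi)])
    w=P-[X,Y,Z];s=w@D;r=np.linalg.norm(w-np.outer(s,D),axis=1)
    R=np.interp(s,[-58,-36,-34,-28,-.5,0,10],[9,17.5,17.5,16,16,22.5,22.5])
    e=(r-R);e[(s<-57)|(s>9)]=0
    return np.where(abs(e)>6,6*np.sign(e),e)
q=least_squares(res,[606,81,90,-.06,0],loss="soft_l1",f_scale=.5).x
print("stub home",q[:3].round(2),"yaw,pitch deg",np.degrees(q[3:]).round(2),"rms",np.sqrt(np.mean(res(q)**2)).round(2),len(P))
B,u,v=cloud(d,pose,[(bx-18,bx+18),(44,145),(75,125)])
c=im[v,u];B=B[abs(c[:,0]-c[:,2])<45]
a=np.radians(pose[5]-90);ex=np.array([np.cos(a),np.sin(a)]);ey=np.array([-np.sin(a),np.cos(a)])
X=B[:,:2]@ex;Y=B[:,:2]@ey
top=B[:,2]>np.percentile(B[:,2],99)-3; 
zt=np.median(B[top,2]); print("band top z",zt.round(2))
k=(B[:,2]<zt-2.5)&(B[:,2]>zt-10)
ym=np.median(Y[top]);out=[]
for sgn in (1,-1):
    m=k&(sgn*(Y-ym)>0)&(abs(Y-ym)<25);p=np.polyfit(B[m,2],Y[m],1);out.append(np.polyval(p,zt-6));print(" slant",sgn,m.sum(),p.round(2),out[-1].round(2))
yc=np.mean(out)
# edges in x by strips in Y -> x centre & yaw
E=[]
for y in np.arange(yc-8,yc+42,3):
    m=(Y>=y)&(Y<y+3)&(B[:,2]>zt-16)
    if m.sum()>20: E.append([y+1.5,*np.percentile(X[m],[1,99])])
E=np.array(E);mid=E[:,1:].mean(1);p=np.polyfit(E[:,0],mid,1)
print("band yaw rel tool",np.degrees(-p[0]).round(2),"width",np.ptp(E[:,1:],axis=1).mean().round(1))
xc=np.polyval(p,yc);ring=np.r_[xc*ex+yc*ey,zt-24];print("ring",ring.round(2),"tcp-ring",(pose[:3]-ring).round(2))
D=np.array([np.cos(q[3]),np.sin(q[3])]);w=ring[:2]-q[:2]
print("ring in stub frame: x",(w@D).round(2),"y",(-w[0]*D[1]+w[1]*D[0]).round(2),"z",(ring[2]-q[2]-np.tan(q[4])*(w@D)).round(2))
E
python3 fit.py w2
```

```text
stub home [607.24  78.68  90.35] yaw,pitch deg [-4.37  0.09] rms 1.37 15813
band top z 121.06
 slant 1 616 [ -2.98 436.  ] 93.21
 slant -1 288 [ -0.33 118.3 ] 80.25
band yaw rel tool -0.04 width 23.7
ring [516.43  56.09  97.06] tcp-ring [ -1.08 -10.59 -46.27]
ring in stub frame: x -88.82 y -29.45 z 6.85
```

```bash
sed -i 's/(44,145),(75,125)/(64,145),(85,117)/' fit.py; sed -i 's/^B,u,v=/e=abs(res(q));print("med |e|",np.median(e).round(2),"frac>3",(e>3).mean().round(3))\nB,u,v=/' fit.py; python3 fit.py w2
```

```text
stub home [607.24  78.68  90.35] yaw,pitch deg [-4.37  0.09] rms 1.37 15813
med |e| 0.38 frac>3 0.062
band top z 112.29
 slant 1 1247 [ -0.96 230.08] 127.52
 slant -1 505 [ 0.97 -0.57] 102.89
band yaw rel tool 0.32 width 20.2
ring [518.17  84.51  88.29] tcp-ring [ -2.83 -39.01 -37.5 ]
ring in stub frame: x -89.25 y -0.98 z -1.92
```

Call:
apply_moves(rows=[[0.2,3.5,-0.9,0,0,0.0058],[0.2,4,-0.8,0,0,0.0058],[0.2,3.6,-0.8,0,0,0.0058],[0.1,2.5,0,0,0,0],[0,0,0,0,0,0]])

```text
time: 10.0
tool_pos: [529.6, 45.6, 53.9]
tcp_rot: [180.0, -0.0, 85.6]
ft_force: [0.8, 0.5, -2.9]
finger_gap: 28.4
grip_force: 79.2
```

```bash
python3 - <<'E'
from h import *
s=sense();pose=np.r_[s["tool_pos"],s["tcp_rot"]];print(pose.round(2),np.round(s["ft_force"],1))
a,d=snap("wrist");save("w3",a);np.save("w3d.npy",d);np.save("w3p.npy",pose)
E
python3 fit.py w3 530
```

```text
[529.59  45.64  53.89 180.    -0.    85.63] [ 0.8  0.5 -2.9]
stub home [607.28  78.69  90.41] yaw,pitch deg [-4.33  0.13] rms 1.25 14385
med |e| 0.37 frac>3 0.051
band top z 115.43
 slant 1 1267 [ -0.98 244.53] 137.27
 slant -1 503 [0.97 6.42] 112.72
band yaw rel tool 0.28 width 20.2
ring [532.98  84.59  91.43] tcp-ring [ -3.39 -38.95 -37.54]
ring in stub frame: x -74.53 y 0.28 z 1.19
```

The two measurements agree. The offsets are y +0.3 and z +1.2, so I trim z by -0.7 and y by -0.2. Then I slide along tool y, which is along the stub axis, in steps.

Call:
apply_moves(rows=[[-0.2,3,0.7,0,0,0.002],[0,5,0,0,0,0],[0,5,0,0,0,0],[0,4,0,0,0,0],[0,3,0,0,0,0]])

```text
time: 10.68
tool_pos: [549.4, 43.8, 53.0]
tcp_rot: [-180.0, 0.0, 85.5]
ft_force: [-1.3, 0.8, -4.3]
finger_gap: 28.6
grip_force: 79.1
```

Call:
apply_moves(rows=[[0,2,0,0,0,0],[0,2,0,0,0,0],[0,2,0,0,0,0],[0,2,0,0,0,0],[0,2,0,0,0,0]])

```text
time: 11.3
tool_pos: [558.9, 43.1, 52.9]
tcp_rot: [-179.9, 0.0, 85.5]
ft_force: [-3.0, 0.1, -5.1]
finger_gap: 28.8
grip_force: 79.1
```

Call:
apply_moves(rows=[[0,2,0,0,0,0],[0,2,0,0,0,0],[0,2,0,0,0,0],[0,1.5,0,0,0,0],[0,1.5,0,0,0,0]])

```text
time: 11.92
tool_pos: [568.4, 42.4, 53.2]
tcp_rot: [180.0, -0.0, 85.5]
ft_force: [-1.0, 0.1, -5.5]
finger_gap: 28.7
grip_force: 79.2
```

Call:
apply_moves(rows=[[0,1.5,0,0,0,0],[0,1.5,0,0,0,0],[0,1.5,0,0,0,0],[0,1.5,0,0,0,0],[0,1.5,0,0,0,0]])

```text
time: 12.55
tool_pos: [575.9, 41.8, 53.2]
tcp_rot: [180.0, -0.0, 85.5]
ft_force: [-1.8, 0.5, -5.3]
finger_gap: 28.5
grip_force: 79.2
```

Call:
apply_moves(rows=[[0,1.6,0,0,0,0],[0,1.6,0,0,0,0],[0,1.6,0,0,0,0],[0,1.6,0,0,0,0],[0,1.6,0,0,0,0]])

```text
time: 13.18
tool_pos: [583.9, 41.2, 53.2]
tcp_rot: [180.0, -0.0, 85.5]
ft_force: [-1.5, -0.3, -5.6]
finger_gap: 28.3
grip_force: 79.2
```

Call:
apply_moves(rows=[[0,1.2,0,0,0,0],[0,1.2,0,0,0,0],[0,1.2,0,0,0,0],[0,1.2,0,0,0,0],[0,0.8,0,0,0,0]])

```text
time: 13.8
tool_pos: [589.4, 40.7, 53.2]
tcp_rot: [-180.0, 0.0, 85.5]
ft_force: [-1.2, -0.6, -5.5]
finger_gap: 28.3
grip_force: 79.2
```

Run:
```python
from h import *
s=sense();pose=np.r_[s["tool_pos"],s["tcp_rot"]];print(pose.round(2),np.round(s["ft_force"],1))
a,d=snap("wrist");save("w4",a);np.save("w4d.npy",d);np.save("w4p.npy",pose)
save("w4c",cv2.resize(a[80:300,240:520],(764,600),interpolation=3))
```

```text
[ 589.37   40.73   53.18 -180.      0.     85.51] [-1.2 -0.6 -5.5]
```

View pics/w4c.png

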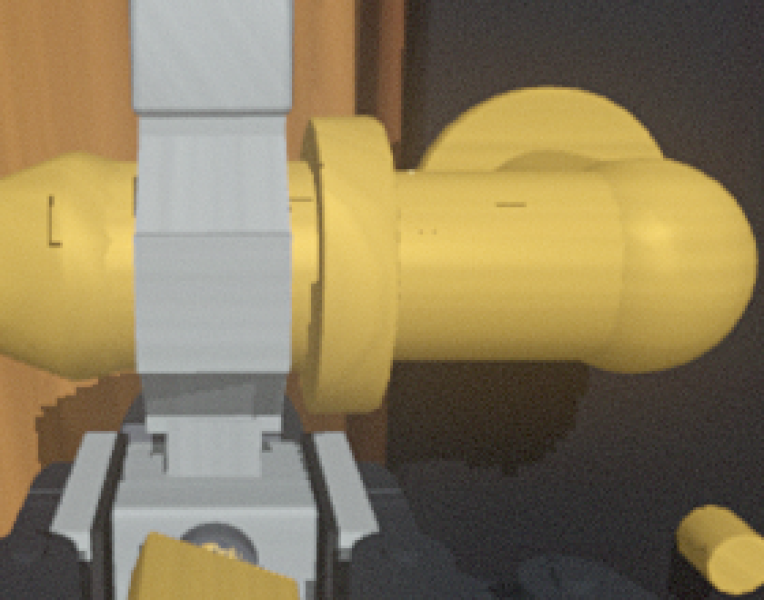

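The picture shows the band on the neck at crop (135-290, 0-430), past the barb at about x=80. The collar face is at about 310-318, a gap of 3-4 mm. I creep up to it while watching Fx.

Call:
apply_moves(rows=[[0,0.7,0,0,0,0],[0,0.7,0,0,0,0],[0,0.6,0,0,0,0],[0,0.5,0,0,0,0],[0,0,0,0,0,0]])

```text
time: 14.48
tool_pos: [591.9, 40.5, 53.2]
tcp_rot: [180.0, -0.0, 85.5]
ft_force: [-0.8, 0.5, -5.5]
finger_gap: 28.4
grip_force: 79.2
```

Call:
apply_moves(rows=[[0,0.3,0,0,0,0],[0,0.3,0,0,0,0],[0,0.2,0,0,0,0],[0,0,0,0,0,0],[0,0,0,0,0,0]])

```text
time: 15.1
tool_pos: [592.6, 40.5, 53.2]
tcp_rot: [180.0, -0.0, 85.5]
ft_force: [-1.1, 0.2, -4.9]
finger_gap: 28.7
grip_force: 79.2
```

Call:
apply_moves(rows=[[0,0.3,0,0,0,0],[0,0.3,0,0,0,0],[0,0,0,0,0,0],[0,0,0,0,0,0],[0,0,0,0,0,0]])

```text
time: 15.72
tool_pos: [593.2, 40.4, 53.2]
tcp_rot: [180.0, 0.0, 85.5]
ft_force: [-0.6, 0.4, -4.7]
finger_gap: 28.5
grip_force: 79.2
```

Call:
apply_moves(rows=[[0,0.3,0,0,0,0],[0,0.2,0,0,0,0],[0,0,0,0,0,0],[0,0,0,0,0,0],[0,0,0,0,0,0]])

```text
time: 16.35
tool_pos: [593.6, 40.4, 53.1]
tcp_rot: [-180.0, -0.0, 85.5]
ft_force: [-1.8, 0.0, -4.0]
finger_gap: 28.5
grip_force: 79.2
```

Call:
apply_moves(rows=[[0,0.3,0,0,0,0],[0,0,0,0,0,0],[0,0,0,0,0,0],[0,0,0,0,0,0],[0,0,0,0,0,0]])

```text
time: 16.98
tool_pos: [593.7, 40.4, 53.1]
tcp_rot: [-180.0, 0.0, 85.5]
ft_force: [-4.8, 0.6, -2.9]
finger_gap: 28.3
grip_force: 79.5
```

Call:
apply_moves(rows=[[0,0.2,0,0,0,0],[0,0,0,0,0,0],[0,0,0,0,0,0],[0,0,0,0,0,0],[0,0,0,0,0,0]])

```text
time: 17.6
tool_pos: [593.6, 40.4, 53.1]
tcp_rot: [-179.9, 0.0, 85.5]
ft_force: [-6.9, 0.2, -1.8]
finger_gap: 28.4
grip_force: 79.7
```

The collar contact is felt at about 6 N, so I stop pushing. I back off slightly, lower the band onto the neck and release.

Call:
apply_moves(rows=[[0,-0.3,0,0,0,0],[0,0,1,0,0,0],[0,0,1,0,0,0],[0,0,1,0,0,0],[0,0,0,0,0,0]])

```text
time: 18.23
tool_pos: [593.7, 40.4, 50.3]
tcp_rot: [-180.0, 0.0, 85.5]
ft_force: [-5.8, -0.7, -1.1]
finger_gap: 28.4
grip_force: 79.8
```

Call:
apply_moves(rows=[[0,-0.3,0,0,0,0],[0,0,0.4,0,0,0],[0,0,0,0,0,0],[0,0,0,0,0,0],[0,0,0,0,0,0]])

```text
time: 18.85
tool_pos: [593.7, 40.4, 50.0]
tcp_rot: [180.0, 0.0, 85.5]
ft_force: [-5.6, -0.3, -1.1]
finger_gap: 28.4
grip_force: 79.6
```

Call:
apply_moves(rows=[[0,0,0,0,0,0],[0,0,0,0,0,0],[0,0,0,0,0,0],[0,0,0,0,0,0],[0,0,0,0,0,0]], fingers=56)

```text
time: 19.48
tool_pos: [593.7, 40.4, 49.9]
tcp_rot: [180.0, -0.0, 85.5]
ft_force: [0.9, 0.1, 0.1]
finger_gap: 56.1
grip_force: 0.0
```

Call:
apply_moves(rows=[[0,0,-4,0,0,0],[0,0,-12,0,0,0],[0,0,-16,0,0,0],[0,0,-16,0,0,0],[0,0,-12,0,0,0]])

```text
time: 20.1
tool_pos: [594.3, 40.4, 111.9]
tcp_rot: [179.9, -0.0, 85.5]
ft_force: [0.1, 0.3, -0.3]
finger_gap: 55.8
grip_force: 0.0
```

```bash
cat > key.py <<'E'
import sys
from h import *
n=sys.argv[1]
s=sense();pose=np.r_[s["tool_pos"],s["tcp_rot"]];print(pose.round(2),np.round(s["ft_force"],1),np.round(s["wrist_torque"],3),s["finger_gap"])
im,d=snap("wrist");save(n,im);np.save(n+"d.npy",d);np.save(n+"p.npy",pose)
P,u,v=cloud(d,pose,[(560,625),(10,70),(90,150)])
c=im[v,u].astype(int);B=P[(c[:,0]-c[:,2])>50];G=P[abs(c[:,0]-c[:,2])<40]
zt=np.percentile(B[:,2],95);K=B[B[:,2]>zt-4];print("key top z",zt.round(1),len(K),rect(K),K.mean(0).round(1))
H=G[(G[:,2]>102)&(G[:,2]<110)];print("housing top",len(H),np.median(H[:,2]).round(1),rect(H))
T,u,v=cloud(d,pose,[(575,620),(55,130),(85,118)]);c=im[v,u].astype(int)
T=T[abs(c[:,0]-c[:,2])<40];print("band",len(T),np.percentile(T,[1,99],axis=0).round(1))
E
python3 key.py w5
```

```text
[ 5.9434e+02  4.0400e+01  1.1188e+02  1.7988e+02 -1.0000e-02  8.5510e+01] [ 0.1  0.3 -0.3] [-0.006  0.012 -0.043] 55.83060170545508
key top z 137.8 792 [585.9  42.   18.   38.3  86.3] [593.3  42.7 137.2]
housing top 997 107.4 [595.   52.3  35.3  30.   85.8]
band 4363 [[586.7  56.   95.3]
 [609.1 119.8 111.6]]
```

```bash
cat > key2.py <<'E'
import sys
from h import *
n=sys.argv[1];pose=np.load(n+"p.npy");d=np.load(n+"d.npy");im=cv2.imread(f"pics/{n}.png")[...,::-1].astype(int)
P,u,v=cloud(d,pose,[(575,613),(22,62),(108,145)])
c=im[v,u];b=(c[:,0]>110)&(c[:,0]-c[:,2]>70)&(c[:,1]-c[:,2]>40)
K=P[b&(P[:,2]>132)&(np.hypot(P[:,0]-594,P[:,1]-41.5)<15)]
print(len(K),rect(K),np.median(K,axis=0).round(1),np.percentile(K[:,2],[5,50,95]).round(1))
m=K[:,:2].mean(0);w,V=np.linalg.eigh(np.cov((K[:,:2]).T));print("pca yaw",np.degrees(np.arctan2(V[1,1],V[0,1])).round(1),m.round(1),np.sqrt(12*w).round(1))
E
python3 key2.py w5
```

```text
823 [594.2  42.2   8.6  22.   64.9] [594.2  42.9 136.9] [133.2 136.9 138. ]
pca yaw 155.1 [594.2  42.9] [ 8.5 21.9]
```

The key centre is about (593.7, 41.0) with yaw -25°, and the band is against the collar and hanging. I turn the wrist to yaw 155° so that clockwise range remains, partly close the fingers, and descend on the key.

Call:
apply_moves(rows=[[0.6,0,0,0,0,-0.1733],[0,0,0,0,0,-0.1733],[0,0,0,0,0,-0.1733],[0,0,0,0,0,-0.1733],[0,0,0,0,0,-0.1733]], fingers=36)

```text
time: 20.78
tool_pos: [593.5, 41.0, 109.8]
tcp_rot: [-180.0, -0.0, 135.5]
ft_force: [0.4, -0.5, -0.3]
finger_gap: 35.8
grip_force: 0.0
```

Call:
apply_moves(rows=[[0,0,0,0,0,-0.1733],[0,0,0,0,0,-0.1733],[0,0,0,0,0,0],[0,0,0,0,0,0],[0,0,0,0,0,0]])

```text
time: 21.4
tool_pos: [593.6, 41.0, 109.8]
tcp_rot: [-180.0, -0.0, 154.9]
ft_force: [-0.8, -0.4, 0.0]
finger_gap: 36.1
grip_force: 0.0
```

```bash
python3 key.py w6; python3 key2.py w6; python3 -c "
from h import *
print(np.round(sense()['joint_pos'],1))"
```

```text
[ 593.61   41.    109.78 -180.     -0.    154.88] [-0.8 -0.4  0. ] [ 0.012 -0.048  0.033] 36.14050036175685
key top z 137.8 690 [598.4  51.5  28.   21.9  64.5] [593.2  42.5 137. ]
housing top 1081 107.4 [594.8  52.3  37.   30.2  85.2]
band 4251 [[585.9  55.9  87.3]
 [609.3 119.7 111.5]]
692 [593.7  42.4   7.6  21.6  64.8] [592.6  42.5 137. ] [135.3 137.  138. ]
pca yaw 154.6 [592.8  42.5] [ 7.5 22.7]
[ -1.   10.   91.9   0.   78.  -65.9]
```

Call:
apply_moves(rows=[[0.2,0.8,6,0,0,0],[0,0,8,0,0,0],[0,0,8,0,0,0],[0,0,6,0,0,0],[0,0,0,0,0,0]])

```text
time: 22.08
tool_pos: [593.2, 41.8, 80.8]
tcp_rot: [-180.0, -0.1, 155.0]
ft_force: [-0.2, -0.2, 0.6]
finger_gap: 35.9
grip_force: 0.0
```

Call:
apply_moves(rows=[[0,0,0,0,0,0],[0,0,0,0,0,0],[0,0,0,0,0,0],[0,0,0,0,0,0],[0,0,0,0,0,0]], fingers=2, grip_force=35)

```text
time: 22.7
tool_pos: [594.0, 41.2, 82.2]
tcp_rot: [-180.0, 0.0, 155.0]
ft_force: [-2.0, -4.7, 3.7]
finger_gap: 7.3
grip_force: 39.0
```

```bash
cat > st.py <<'E'
from h import *
s=sense();R=Ro.from_euler('xyz',s["tcp_rot"],degrees=True)
print(round(s["time"],2),np.round(s["tool_pos"],1),round(s["tcp_rot"][2],2),"F",np.round(s["ft_force"],2),"T",np.round(s["wrist_torque"],3),"j6 eff",round(s["joint_efforts"][5],3),"j6",round(s["joint_pos"][5],2),round(s["finger_gap"],1),round(s["grip_force"],1))
E
python3 st.py
```

```text
22.7 [594.   41.2  82.2] 155.0 F [-2.   -4.72  3.72] T [-0.882  0.243 -0.051] j6 eff 0.008 j6 -65.92 7.3 39.0
```

Call:
apply_moves(rows=[[0,-0.6,0,0,0,0],[0,0,0,0,0,0.04],[0,0,0,0,0,0.08],[0,0,0,0,0,0.08],[0,0,0,0,0,0]])

```text
time: 23.32
tool_pos: [593.7, 41.1, 82.2]
tcp_rot: [180.0, 0.0, 143.6]
ft_force: [-1.8, -4.6, 3.8]
finger_gap: 7.2
grip_force: 39.1
```

```bash
python3 st.py
```

```text
23.32 [593.7  41.1  82.2] 143.59 F [-1.79 -4.56  3.81] T [-0.687  0.36   0.129] j6 eff 0.989 j6 -54.55 7.2 39.1
```

Call:
apply_moves(rows=[[0,-0.6,-0.3,0,0,0.1],[0,0,0,0,0,0.1],[0,0,0,0,0,0.1],[0,0,0,0,0,0.1],[0,0,0,0,0,0]])

```text
time: 23.95
tool_pos: [593.4, 41.0, 82.2]
tcp_rot: [180.0, -0.0, 120.8]
ft_force: [-0.4, -2.3, 1.5]
finger_gap: 7.5
grip_force: 38.7
```

```bash
python3 st.py
```

```text
23.95 [593.4  41.   82.2] 120.77 F [-0.39 -2.28  1.47] T [-0.311  0.012  0.088] j6 eff 1.194 j6 -31.77 7.5 38.7
```

Call:
apply_moves(rows=[[0,0,0,0,0,0.1],[0,0,0,0,0,0.1],[0,0,0,0,0,0.1],[0,0,0,0,0,0.1],[0,0,0,0,0,0]])

```text
time: 24.58
tool_pos: [593.3, 40.9, 82.2]
tcp_rot: [180.0, -0.0, 97.9]
ft_force: [-0.8, -2.8, 2.8]
finger_gap: 7.2
grip_force: 38.8
```

```bash
python3 st.py
```

```text
24.57 [593.3  40.9  82.2] 97.92 F [-0.75 -2.82  2.83] T [-0.34   0.042  0.127] j6 eff 1.181 j6 -8.93 7.2 38.8
```

Call:
apply_moves(rows=[[0,0,0,0,0,0.06],[0,0,0,0,0,0.06],[0,0,0,0,0,0.04],[0,0,0,0,0,0],[0,0,0,0,0,0]])

```text
time: 25.2
tool_pos: [593.3, 40.9, 82.1]
tcp_rot: [180.0, -0.0, 88.7]
ft_force: [-0.1, -2.3, 1.7]
finger_gap: 7.0
grip_force: 38.8
```

```bash
python3 st.py
```

```text
25.2 [593.3  40.9  82.1] 88.71 F [-0.1 -2.3  1.7] T [-0.307  0.007  0.094] j6 eff 0.062 j6 0.28 7.0 38.8
```

Call:
apply_moves(rows=[[0,0,0,0,0,0.06],[0,0,0,0,0,0.06],[0,0,0,0,0,0.04],[0,0,0,0,0,0],[0,0,0,0,0,0]])

```text
time: 25.82
tool_pos: [593.3, 40.8, 82.1]
tcp_rot: [180.0, -0.0, 79.5]
ft_force: [-0.3, -1.6, 2.0]
finger_gap: 6.9
grip_force: 38.8
```

```bash
python3 st.py
```

```text
25.82 [593.3  40.8  82.1] 79.48 F [-0.28 -1.57  1.98] T [-0.309  0.02   0.071] j6 eff 0.094 j6 9.51 6.9 38.8
```

Call:
apply_moves(rows=[[0,0,0,0,0,0.06],[0,0,0,0,0,0.06],[0,0,0,0,0,0.04],[0,0,0,0,0,0],[0,0,0,0,0,0]])

```text
time: 26.45
tool_pos: [593.2, 40.8, 82.1]
tcp_rot: [-180.0, -0.0, 70.3]
ft_force: [-0.2, -1.4, 2.1]
finger_gap: 7.6
grip_force: 38.8
```

```bash
python3 st.py
```

```text
26.45 [593.2  40.8  82.1] 70.3 F [-0.24 -1.4   2.12] T [-0.327  0.019  0.086] j6 eff 0.117 j6 18.69 7.6 38.8
```

Call:
apply_moves(rows=[[0,0,0,0,0,0.06],[0,0,0,0,0,0.06],[0,0,0,0,0,0.04],[0,0,0,0,0,0],[0,0,0,0,0,0]])

```text
time: 27.08
tool_pos: [593.0, 40.8, 82.0]
tcp_rot: [-180.0, 0.0, 61.1]
ft_force: [0.4, -1.7, 1.5]
finger_gap: 7.4
grip_force: 38.8
```

```bash
python3 st.py
```

```text
27.07 [593.   40.8  82. ] 61.13 F [ 0.37 -1.74  1.49] T [-0.289  0.111  0.202] j6 eff 0.176 j6 27.86 7.4 38.8
```

Call:
apply_moves(rows=[[0,0,0,0,0,0.02],[0,0,0,0,0,0.02],[0,0,0,0,0,0],[0,0,0,0,0,0],[0,0,0,0,0,0]])

```text
time: 27.7
tool_pos: [593.1, 40.8, 82.0]
tcp_rot: [-180.0, 0.0, 58.8]
ft_force: [-0.8, -1.0, 1.0]
finger_gap: 7.2
grip_force: 38.7
```

```bash
python3 st.py
```

```text
27.7 [593.1  40.8  82. ] 58.77 F [-0.78 -1.04  1.02] T [-0.192  0.251  0.15 ] j6 eff 0.184 j6 30.23 7.2 38.7
```

Call:
apply_moves(rows=[[0,0,0,0,0,0.03],[0,0,0,0,0,0.02],[0,0,0,0,0,0],[0,0,0,0,0,0],[0,0,0,0,0,0]])

```text
time: 28.32
tool_pos: [593.0, 40.8, 81.9]
tcp_rot: [-180.0, 0.0, 55.9]
ft_force: [-1.4, -0.5, 1.3]
finger_gap: 7.1
grip_force: 38.6
```

```bash
python3 -c "
import st
from h import *
for i in range(3):
    snap('top');s=sense();print(np.round(s['wrist_torque'],3),round(s['joint_efforts'][5],3))"
```

```text
28.32 [593.   40.8  81.9] 55.9 F [-1.38 -0.48  1.34] T [-0.17   0.393  0.172] j6 eff 0.205 j6 33.09 7.1 38.6
[-0.121  0.43   0.186] 0.204
[-0.104  0.367  0.181] 0.204
[-0.111  0.364  0.189] 0.205
```

Call:
apply_moves(rows=[[0,0,0,0,0,0.03],[0,0,0,0,0,0.03],[0,0,0,0,0,0],[0,0,0,0,0,0],[0,0,0,0,0,0]])

```text
time: 29.1
tool_pos: [593.0, 40.8, 81.9]
tcp_rot: [-180.0, 0.0, 52.5]
ft_force: [-2.4, -0.6, -1.2]
finger_gap: 7.1
grip_force: 38.5
```

```bash
python3 -c "
import st
from h import *
for i in range(2):
    snap('top');s=sense();print(np.round(s['wrist_torque'],3),round(s['joint_efforts'][5],3))"
```

```text
29.1 [593.   40.8  81.9] 52.46 F [-2.39 -0.56 -1.17] T [-0.058  0.507  0.259] j6 eff 0.233 j6 36.53 7.1 38.5
[-0.105  0.495  0.244] 0.232
[-0.088  0.471  0.211] 0.232
```

Call:
apply_moves(rows=[[0,0,0,0,0,0.03],[0,0,0,0,0,0.03],[0,0,0,0,0,0],[0,0,0,0,0,0],[0,0,0,0,0,0]])

```text
time: 29.82
tool_pos: [593.0, 40.8, 82.0]
tcp_rot: [-180.0, 0.0, 49.0]
ft_force: [-3.5, 0.4, -2.2]
finger_gap: 6.7
grip_force: 38.4
```

```bash
python3 -c "
import st
from h import *
for i in range(2):
    snap('top');s=sense();print(np.round(s['wrist_torque'],3),round(s['joint_efforts'][5],3))"
```

```text
29.82 [593.   40.8  82. ] 49.03 F [-3.52  0.36 -2.19] T [0.02  0.615 0.278] j6 eff 0.263 j6 39.97 6.7 38.4
[0.025 0.652 0.283] 0.262
[0.012 0.671 0.298] 0.262
```

Call:
apply_moves(rows=[[0,0,0,0,0,0.025],[0,0,0,0,0,0],[0,0,0,0,0,0],[0,0,0,0,0,0],[0,0,0,0,0,0]])

```text
time: 30.55
tool_pos: [593.1, 40.8, 82.0]
tcp_rot: [-180.0, 0.0, 47.6]
ft_force: [-3.0, 1.5, -3.0]
finger_gap: 7.3
grip_force: 38.2
```

```bash
python3 -c "
import st
from h import *
for i in range(3):
    snap('wrist');s=sense();print(np.round(s['wrist_torque'],3),round(s['joint_efforts'][5],3))"; python3 key.py w7; python3 key2.py w7
```

```text
30.55 [593.1  40.8  82. ] 47.59 F [-2.99  1.46 -2.95] T [0.152 0.754 0.301] j6 eff 0.268 j6 41.41 7.3 38.2
[0.127 0.781 0.291] 0.268
[0.096 0.754 0.27 ] 0.268
[0.128 0.752 0.231] 0.268
[ 5.9306e+02  4.0820e+01  8.1970e+01 -1.7998e+02  1.0000e-02  4.7580e+01] [-3.9  0.8 -2.5] [0.128 0.752 0.231] 7.829653999920604
key top z 137.6 961 [593.9  42.   22.7   7.1  48. ] [594.4  42.5 137. ]
housing top 848 106.2 [596.   51.4  37.1  26.5  89.8]
band 5812 [[586.6  56.1  89.7]
 [610.7 119.6 111.5]]
934 [593.9  42.   22.7   7.2  47.5] [595.   43.  136.8] [134.8 136.8 137.8]
pca yaw 47.5 [594.8  42.9] [ 7.  23.2]
```

The key turned with the pads: the blade yaw of 47.5° matches the tool. The torque settled at about 0.27 N m, well above the 0.1 drag, so it is snug. I release and withdraw upward, then check.

Call:
apply_moves(rows=[[0,0,0,0,0,0],[0,0,0,0,0,0],[0,0,0,0,0,0],[0,0,0,0,0,0],[0,0,0,0,0,0]], fingers=32)

```text
time: 31.38
tool_pos: [593.3, 40.7, 82.2]
tcp_rot: [180.0, -0.0, 47.6]
ft_force: [-0.3, -0.3, 0.6]
finger_gap: 31.9
grip_force: 0.0
```

Call:
apply_moves(rows=[[0,0,-4,0,0,0],[0,0,-10,0,0,0],[0,0,-16,0,0,0],[0,0,-16,0,0,0],[0,0,-14,0,0,0]])

```text
time: 32.0
tool_pos: [593.8, 40.8, 144.1]
tcp_rot: [179.9, -0.1, 47.6]
ft_force: [0.4, 0.5, 0.5]
finger_gap: 31.9
grip_force: 0.0
```

Call:
apply_moves(rows=[[0,0,0,0,0,-0.16],[0,0,0,0,0,-0.17],[0,0,0,0,0,-0.17],[0,0,0,0,0,-0.16],[0,0,0,0,0,0]])

```text
time: 32.62
tool_pos: [593.4, 40.8, 142.8]
tcp_rot: [180.0, -0.0, 85.3]
ft_force: [0.3, 0.5, 0.6]
finger_gap: 31.8
grip_force: 0.0
```

```bash
python3 key.py w8; python3 key2.py w8
python3 - <<'E'
import cv2
a=cv2.imread("pics/w8.png");cv2.imwrite("pics/w8c.png",cv2.resize(a[60:300,200:520],(800,600),interpolation=3))
E
```

```text
[593.39  40.77 142.83 179.96  -0.    85.34] [0.3 0.5 0.6] [ 0.022 -0.059 -0.035] 31.770243564868412
key top z 137.5 515 [593.9  41.9  22.7   8.1  66.2] [594.   42.5 136.8]
housing top 863 107.5 [594.7  52.1  36.   29.2  85.3]
band 3246 [[586.5  56.1  95.2]
 [609.8 119.7 111.5]]
534 [593.9  41.9  22.7   8.1  66.7] [594.   42.8 136.8] [134.  136.8 137.8]
pca yaw 67.8 [594.   42.7] [ 8.1 22.5]
```

View pics/w8c.png

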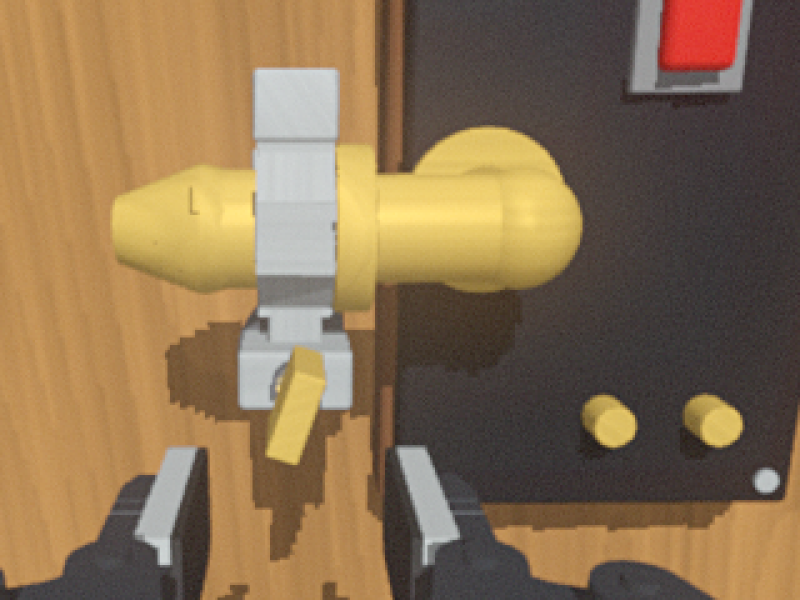

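The picture shows the band square on the neck at crop x 255-338, with its face at the collar (337). The key stands on the housing at about (297,400), and the fingers are clear of it. The key relaxed by about 19°. That fits unwinding of the torsion spring at about 0.27 N m plus a little band play, and is under the 23° limit. Handing in.

```bash
python3 -c "
from bench import job
print(job.hand_in())"
```

```text
the job is handed in; nothing more can be done
None
```

The small grey band is on the stub with its face at the collar (about 6–7 N contact), its key tightened clockwise to about 0.27 N m (drag about 0.1) and released; I touched no bystander, the arm was clear, and I handed in at about 33 s with no verdict shown. My first grasp closed on the key by mistake, because the fingertips sit about 35 mm behind the reported TCP; I opened, went lower and regripped.

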